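# Clear the jammed offcut chute

### The job

An offcut is jammed in the sloping offcut chute on the bench. Twist the chute's sprung latch knob clockwise right to its stop so that the flap over the lower mouth drops open, and let go so that the knob springs back; then push the offcut out from behind, down through the throat, so that it lands in the crate under the mouth. Leave the flap hanging open, do not pull the offcut back up out of the throat, and do not shift the other things on the bench.

Things in the scene. Friction and masses are not known exactly. Their poses are not given: they have to be found in the camera images.
- chute: The offcut chute: a short rectangular duct of plain sheet metal on a grey stand screwed to the bench, with a sloping front plate that carries the throat and the knob. Origin on the bench directly below the throat's centre; x level, towards the crate; z up. The plate's outer surface is 230 mm above the bench at the throat's centre. The duct runs 98 mm from there, down and away, to the lower mouth.
- throat (a point): Centre of the throat, the access hole in the plate, in the plate's outer surface. z: straight out of the plate, up and towards the robot, 35 deg from vertical (offcuts travel along -z); x: up the plate's slope; y: level. Hole 56 mm along x, 111 mm along y, with a rim 3 mm high. The plate spans x -45 to 120 mm, y -85 to 85 mm; the knob's axis is at x = 88, y = 0.
- knob_grip (a point): Point to grip on the latch knob, a black wing handle on the plate. On the turning axis, 26 mm above the plate; it turns with the knob. z: turning axis, out of the plate (parallel to the throat's z); x: along the wing; y: across it. Wing 64 mm long, 14 mm thick, standing from 3 to 36 mm above the plate, on a disc 46 mm across and 3 mm thick. Its spindle carries the pawl that holds the flap shut.
- latch (a joint): Turn of the latch knob, rad: 0 at rest with the wing lying up and down the slope, 1.22 at its stop, growing clockwise as seen when looking at the knob from outside the plate. A spring drives it back to 0 (about 0.11 N m at rest, 0.33 N m at the stop). The pawl frees the flap at about 1.05, shortly before the stop.
- flap (a joint): Opening of the sheet-metal flap over the duct's lower mouth (on the side away from the robot), rad: 0 shut, about 1.75 hanging open. It is hinged along the mouth's lower edge, falls open by its own weight once the pawl is clear, and stays open.
- offcut_center (a point): Centre of the jammed offcut, a plain wooden block 44 x 95 x 60 mm (along the throat's x, y, z at the start), 0.09 to 0.18 kg. It starts at throat x = -6, z = -46 mm: its upper end is 16 mm below the plate's surface. Spring strips on the duct's y walls pinch it: pushing along -z takes 7 to 13 N. After about 25 mm it comes free and slides out by itself; a shut flap stops it after 22 mm.
- crate: Low open plywood crate that stands under the chute's mouth and stays put: 260 mm along its x, 280 mm along its y, walls 58 mm high and 9 mm thick, some old offcuts at its far end. Origin: centre of its underside; x points away from the chute, z up.
- mallet: Loose bystander: wooden mallet lying on the bench, 290 mm long. Origin on the bench under it.
- square: Loose bystander: try square lying flat, blade 200 mm. Origin on the bench under it.
- glue: Loose bystander: white glue bottle standing beside the chute or crate, 64 mm across, 170 mm high. Origin at the centre of its underside.
- tin: Loose bystander: flat dark tin standing beside the chute or crate, 90 mm across, 55 mm high. Origin at the centre of its underside.
- brush: Loose bystander: bench brush lying beside the crate, 240 mm long. Origin on the bench under its middle.

How it is judged:
On the way, in this order (a step that is already met when the one before it is completed fails the run):
1. the latch knob is twisted to its stop (within 0.1 rad) (value of joint latch above 1.12 rad), for 0.05 s.
2. the knob has sprung back to rest (below 0.1 rad) and the flap hangs open (above 1.2 rad) (value of joint latch below 0.1 rad and value of joint flap above 1.2 rad), for 0.2 s.
At the end, for the whole second after the job is handed in: the offcut lies at rest in the crate (its centre within the crate's walls and less than 100 mm above the bench), the latch knob is back at rest (below 0.1 rad) and the flap hangs open (above 1.2 rad) (all of step 2 and x of offcut_center in the frame of crate between -0.125 and 0.125 m and y of offcut_center in the frame of crate between -0.135 and 0.135 m and height (world z) of offcut_center below 0.1 m and linear speed of offcut below 0.02 m/s); the robot touches nothing.
It fails at once if the offcut is pulled back up out of the throat (its centre rises more than 25 mm above where it was jammed) (height (world z) of offcut_center above 0.214 m).
It fails at once if a bystander is shifted by more than 30 mm (distance of any of mallet, square, glue, tin, brush from where it was at the start of the episode above 0.03 m).
It also fails if it takes over 45 s, if anything falls off the work surface, if the arm or the gripper's body presses on something with over 40 N, if the wrist force passes 120 N, or if a joint passes its speed limit or range.

### The arm

A 6-joint arm with a two-finger parallel gripper is mounted at the origin on the work surface. World frame = base frame: x ahead of the robot, y to its left, z up, the work surface at z = 0. Lengths are in m, angles in rad, forces in N, time in s.
With the tool pointing down it reaches from about 0.3 to 0.875 m from the base axis. Payload 6.4 kg.
Tool frame: the origin (TCP) lies between the finger pads; the fingertips stand 8 mm ahead of it and the grasp point (between the pads) lies 11 mm behind it; z points along the fingers, y is the direction in which the jaws open and shut (so a half turn about z gives the same grasp; the last joint's range is limited). The gripper opens to 85 mm and grips with 20 to 120 N. Pads are 22 mm wide; open, the fingers measure 114 mm over their backs; the gripper's body (76 mm by 85 mm) begins 54 mm behind the grasp point. The pads swing forward as they close: fully open they stand 13 mm farther back than shut.
Start: joints at [-1.471, 0.181, 1.607, -0, 1.354, -0.206], TCP at [0.173, -0.548, 0.239] pointing down, gripper open.
Joint ranges: [-2.99, 2.99], [-0.89, 2.07], [0.3, 2.58], [-1.14, 4.28], [0, 2.63], [-3.12, 3.12]. Speed limits (rad/s): [2.57, 2.57, 3.01, 3.14, 3.14, 3.14].

### API

Orientations are given as a unit quaternion [w, x, y, z].
In Python, from bench import monitor, viewer, workorder, spotter gives the robot as it stands. The module is installed in compiled form; this text tells all that it offers.
- The arm moves only by the tool move_arm, never from a script. Its argument "motion" is a list of rows, each a list of 3 entries, a list of its own where there are three numbers: the shift along the tool's x, y, z in units of 60 mm (1.0 is 60 mm), then the turn, a rotation vector about the tool's x, y, z in units of 8 degrees (1.0 is 8 degrees), then the opening in per cent of the stroke, from 0 (shut) to 100 (fully open). In form: [[[dx, dy, dz], [rx, ry, rz], grip], ...]. A call has 1 to 10 rows; each row is the pose to reach, as a shift and turn from the pose commanded when the call began, along the tool's axes at that moment; what a row does not reach only later rows make up. A row lasts 1/8 s, in which the tool goes at most 62.5 mm and 10.7 degrees, less where a joint would pass 70% of its speed; a pose out of reach is approached as far as the arm can. A call with a gripper value outside its range is refused whole. The fingers move at their own pace and stop on an object; the grip force is fixed at half the most. Time passes only in rows, so rows that repeat a pose let the fingers close. It gives the time, the measured TCP pose, the force and the opening at its end, in the units of the state.
- monitor.get_obs(): the state, without advancing time (a new reading comes with each control period).
- viewer.camera(name): name is "scene" or "top"; returns the picture (400x640x3 uint8, blue, green, red); there is no depth.
- viewer.calibration(name): a dict with "fovy" (degrees; the focal length in pixels is half the picture's height over the tangent of half this angle, whatever the lens; pixels are square), "cx", "cy" (the principal point, pixels), "distortion" ([k1, k2, p1, p2, k3] as OpenCV has them; the pictures are not rectified), "extrinsics" (4x4, takes a point from camera to world coordinates). Camera axes: x right, y down, z forward; pixel columns grow to the right and rows downward; lengths in m; the calibration is good to about 2 mm. A picture is of the moment at which its call begins. calibration takes no time and is no camera call.
- workorder.hand_in(): hands the job in, once; it reports no verdict.
Trained networks look in the newest picture that a camera, given by its name, has taken for a name from the list of things; names that differ only in an ending like _2 or _b are one class to them, and where a whole thing is asked for, a point or a joint stands for the part that bears it (a point fixed in the world has none). Each returns a list of dicts, best first, with "score" (0 to 1); they miss things now and then, are a little off and sometimes report something else, mostly with a low value. They report only what shows in the picture. A call takes as long as a camera call.
- spotter.search_frame(camera, name): "centre" ([column, row] as shares, 0 to 1, of the picture: columns of its width, rows of its height, amid what is visible of it).
- spotter.outline_of(camera, name): "region" (400x640 bool, what is visible of it) and "centre" ([column, row] as shares, 0 to 1, of the picture: columns of its width, rows of its height, amid what is visible of it).
The state is a dict: "time_s": time; "q": joint angles; "dq": joint speeds; "joint_efforts": joint torques, N m; "eef_pos": TCP position; "eef_rot": TCP orientation; "wrist_force": force on the tool from outside, world axes, zero at the start; "torque": the same for the moment, N m; "opening": opening from 0.0 (shut) to 1.0 (fully open).
Only numpy, scipy, OpenCV 4.12 (cv2) and the standard library are available. Lean on these libraries where they do the work, as an engineer would, in place of code of your own. Each camera call takes 0.05 s, during which the arm holds its last target. There are 200 camera calls.

## Working session

There is one attempt and no reset: what is moved stays moved. The work goes in short steps, Python scripts to look and compute and a tool call to move; the robot and the scene stay as the last step left them, time stands still between calls to the robot, and variables do not carry over. Pictures are saved under pics/ and viewed, about 8 in all and at most 12, crops included, and the job is handed in when it is done.

Besides the shell and the picture viewer there is one more tool, called after ">>>" as name(argument=value, ...), one argument or row to a line, values as JSON. move_arm: Moves the arm, as the interface text tells. Its arguments: {"type":"object","properties":{"motion":{"type":"array","items":{"type":"array"}}},"required":["motion"]}

```bash
mkdir -p pics; python3 - <<'E'
from bench import monitor, viewer, spotter
import cv2,numpy as np
for c in ["scene","top"]:
    im=viewer.camera(c); cv2.imwrite(f"pics/{c}0.png",im)
    k=viewer.calibration(c); print(c,{a:(np.round(b,4).tolist() if a!='x' else b) for a,b in k.items()})
    for n in ["chute","throat","knob_grip","crate","glue","tin","mallet","square","brush","offcut_center"]:
        r=spotter.search_frame(c,n)
        print(n,[(np.round(np.array(d["centre"])*[640,400],1).tolist(),round(d["score"],2)) for d in r[:2]])
o=monitor.get_obs(); print(o)
E
```

```text
scene {'fovy': 46.6096, 'cx': 317.3168, 'cy': 202.8605, 'distortion': [-0.0329, 0.0, 0.0, 0.0, 0.0], 'extrinsics': [[-0.391, 0.781, -0.4869, 1.209], [0.9204, 0.3367, -0.1989, 0.3074], [0.0086, -0.5259, -0.8505, 1.3535], [0.0, 0.0, 0.0, 1.0]]}
chute [([323.1, 207.1], 0.96)]
throat [([317.3, 207.1], 0.71), ([246.5, 223.0], 0.69)]
knob_grip [([311.4, 194.4], 0.56)]
crate [([284.8, 255.0], 0.76)]
glue [([368.4, 281.9], 0.83)]
tin [([373.8, 248.5], 0.93)]
mallet [([479.0, 272.6], 0.96)]
square [([192.3, 168.3], 0.83)]
brush [([246.1, 220.3], 0.62)]
offcut_center [([329.4, 197.6], 0.52)]
top {'fovy': 54.766, 'cx': 317.6376, 'cy': 207.503, 'distortion': [0.0134, 0.0, 0.0, 0.0, 0.0], 'extrinsics': [[-0.0226, -0.988, 0.1525, 0.3537], [-0.9997, 0.0232, 0.0025, 0.0461], [-0.006, -0.1524, -0.9883, 1.4804], [0.0, 0.0, 0.0, 1.0]]}
chute [([315.0, 219.7], 0.78)]
throat [([316.7, 222.4], 0.65)]
knob_grip [([321.5, 196.5], 0.69)]
crate [([347.5, 174.2], 0.66)]
glue [([262.6, 185.8], 0.67), ([348.1, 173.6], 0.45)]
tin [([272.6, 219.5], 0.59)]
mallet [([188.0, 232.6], 0.58)]
square [([452.7, 229.2], 0.96)]
brush [([379.4, 204.9], 0.93)]
offcut_center [([318.4, 214.9], 0.58)]
{'time_s': 1.1, 'q': array([-1.47130102e+00,  1.80797416e-01,  1.60699640e+00, -1.05054807e-05,
        1.35376668e+00, -2.06277347e-01]), 'dq': array([-1.48128823e-03,  2.94938138e-04,  1.41711197e-04,  9.39463144e-04,
       -3.71225578e-05,  9.38805256e-04]), 'joint_efforts': array([ 2.07509252e-04, -4.44855130e+01, -3.51685309e+01, -8.52296034e-05,
        7.40686301e-04,  2.72714186e-05]), 'eef_pos': array([ 0.17312089, -0.54834616,  0.23929165]), 'eef_rot': array([ 1.57797163e-05,  9.88335460e-01,  1.52292542e-01, -5.98015281e-06]), 'wrist_force': array([-0.6095745 , -0.21295474,  0.27772676]), 'torque': array([-0.05688071,  0.01946158,  0.01267695]), 'opening': 0.9995734356709118}
```

```bash
python3 - <<'E'
import cv2
a=cv2.imread("pics/scene0.png")[130:310,200:440]; b=cv2.imread("pics/top0.png")[120:270,230:430]
cv2.imwrite("pics/s0c.png",cv2.resize(a,None,fx=3.3,fy=3.3,interpolation=cv2.INTER_CUBIC))
cv2.imwrite("pics/t0c.png",cv2.resize(b,None,fx=4,fy=4,interpolation=cv2.INTER_CUBIC))
E
```

```text
(no output)
```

View pics/s0c.png

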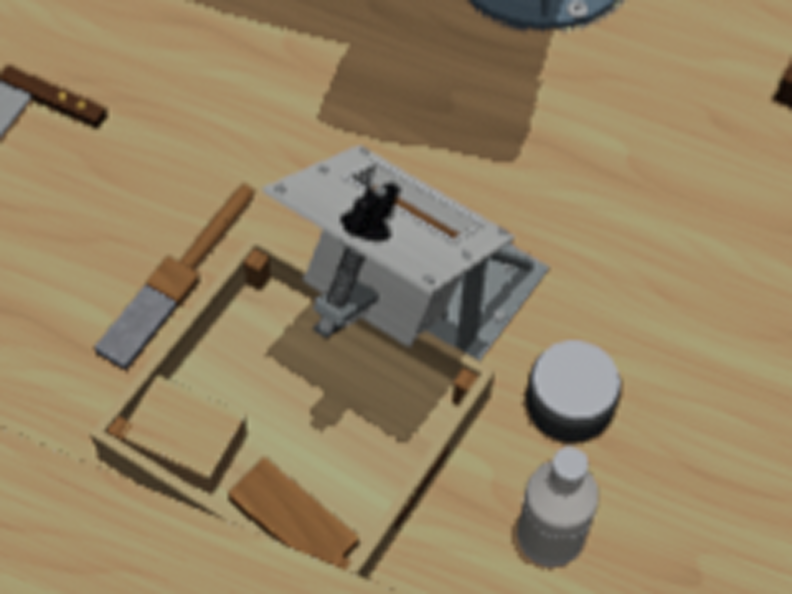

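View pics/t0c.png

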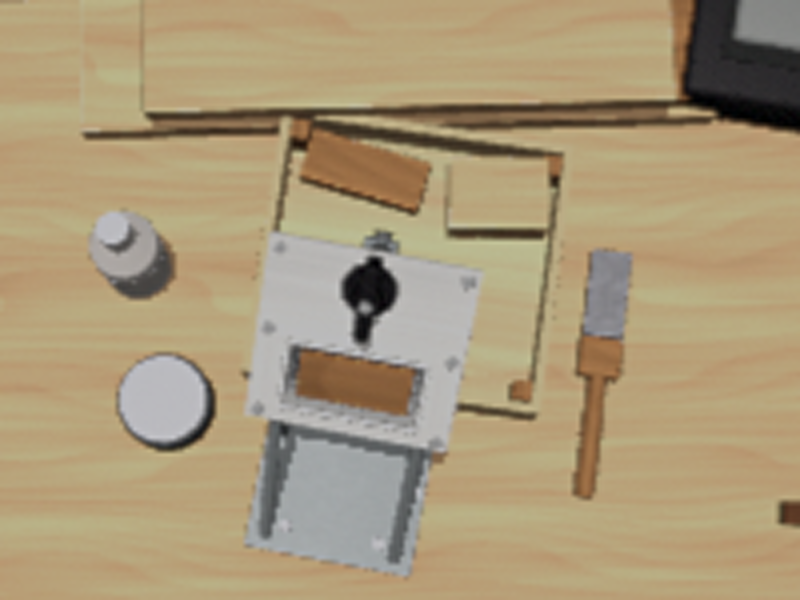

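```bash
cat > h.py <<'E'
import numpy as np, cv2
from scipy.optimize import least_squares
from scipy.spatial.transform import Rotation as R
from bench import viewer, monitor
def proj(c,P):
    k=viewer.calibration(c); E=np.linalg.inv(np.array(k["extrinsics"])); f=200/np.tan(np.radians(k["fovy"])/2)
    K=np.array([[f,0,k["cx"]],[0,f,k["cy"]],[0,0,1]])
    return cv2.projectPoints(np.atleast_2d(P).astype(float),cv2.Rodrigues(E[:3,:3])[0],E[:3,3],K,np.array(k["distortion"],float))[0][:,0]
def throat(p):  # p = x,y,yaw -> rotation, origin
    s,c=np.sin(np.radians(35)),np.cos(np.radians(35))
    return R.from_euler('z',p[2]).as_matrix()@np.array([[c,0,-s],[0,1,0],[s,0,c]]), np.array([p[0],p[1],.23])
def tw(p,q):
    M,o=throat(p); return np.atleast_2d(q)@M.T+o
C=np.array([[.12,.085,0],[.12,-.085,0],[-.045,-.085,0],[-.045,.085,0]])
E
cat > fit.py <<'E'
from h import *
t=np.array([[270,232],[482,270],[445,452],[246,415]])/4+[230,120]
s=np.array([[432,289],[262,190],[362,147],[514,240]])/3.3+[200,130]
def res(p): return np.r_[(proj("top",tw(p,C))-t).ravel(),(proj("scene",tw(p,C))-s).ravel()]
r=least_squares(res,[.4,0.05,0]); p=r.x; np.save("p.npy",p)
print(p,np.round(r.fun.reshape(-1,2),1).tolist())
M,o=throat(p); print("knob",tw(p,[.088,0,.026]),"z",M[:,2],"off",tw(p,[-.006,0,-.046]))
a=cv2.imread("pics/scene0.png"); b=cv2.imread("pics/top0.png")
pts=np.vstack([C,[[.028,.0555,0],[.028,-.0555,0],[-.028,-.0555,0],[-.028,.0555,0]],[[.12,0,.036],[.056,0,.036]]])
out=[]
for im,c,(y0,y1,x0,x1) in [(a,"scene",(160,240,270,370)),(b,"top",(160,260,270,370))]:
    z=cv2.resize(im[y0:y1,x0:x1],None,fx=4,fy=4,interpolation=cv2.INTER_CUBIC)
    for q in proj(c,tw(p,pts)): cv2.circle(z,tuple(np.round((q-[x0,y0]+.5)*4).astype(int)),2,(0,0,255),-1)
    out.append(cv2.copyMakeBorder(z,0,400-z.shape[0],0,0,cv2.BORDER_CONSTANT))
cv2.imwrite("pics/fit.png",np.hstack(out))
o=monitor.get_obs(); print(o["q"],R.from_quat(o["eef_rot"],scalar_first=True).as_matrix())
E
python3 fit.py
```

```text
[ 0.51940993  0.04933697 -0.21335596] [[-0.5, -0.7], [-0.1, -0.2], [-0.3, -0.6], [-0.9, -1.0], [0.0, 0.3], [0.1, -1.1], [-1.0, -0.9], [0.2, -1.4]]
knob [[0.57528598 0.03723123 0.30177268]] z [-0.56057106  0.12144962  0.81915204] off [[0.54039272 0.04479097 0.18887755]]
[-1.47130102e+00  1.80797416e-01  1.60699640e+00 -1.05054807e-05
  1.35376668e+00 -2.06277347e-01] [[ 9.53613963e-01  3.01032239e-01 -7.01452795e-06]
 [ 3.01032239e-01 -9.53613963e-01 -3.30127716e-05]
 [-1.66270604e-05  2.93698409e-05 -9.99999999e-01]]
```

View pics/fit.png

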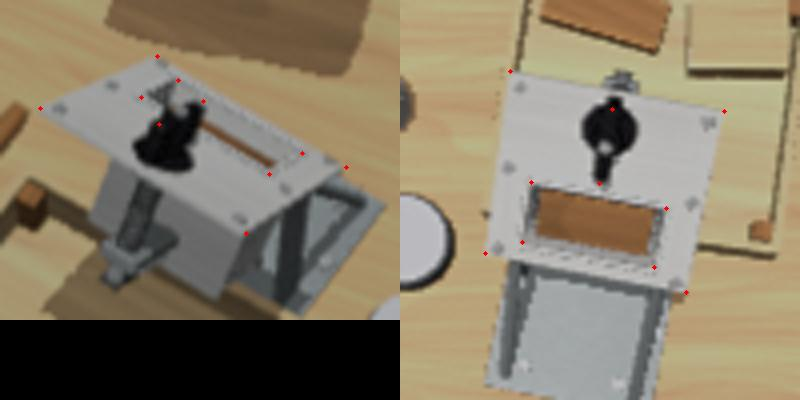

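```bash
sed -i 's#^t=\(.*\)$#t=\1-.4#; s#^s=\(.*\)$#s=\1-.35#' fit.py; python3 fit.py | head -3
cat > rel.py <<'E'
from h import *
import sys
# usage: rel.py x y z(throat, mm; TCP) twist_deg
p=np.load("p.npy"); M,o=throat(p)
x,y,z,tw_=map(float,sys.argv[1:5])
T=M@np.diag([-1,1,-1.])@R.from_euler('z',tw_,degrees=True).as_matrix()
P=tw(p,np.array([x,y,z])/1000)[0]
ob=monitor.get_obs(); R0=R.from_quat(ob["eef_rot"],scalar_first=True).as_matrix()
cur=(ob["eef_pos"]-o)@M*1000
print("target",P.round(3),"cur throat mm",cur.round(1),"t",round(ob["time_s"],2),"F",np.round(ob["wrist_force"],1),"tau",np.round(ob["torque"],2),"open",round(ob["opening"],3),"q",np.round(ob["q"],2))
print("shift",(R0.T@(P-ob["eef_pos"])/.06).round(3),"turn",(np.degrees(R.from_matrix(R0.T@T).as_rotvec())/8).round(3))
E
python3 rel.py 88 0 160 0
```

```text
[ 0.51981107  0.04919459 -0.21315413] [[-0.1, -0.5], [0.3, 0.0], [0.1, -0.3], [-0.4, -0.7], [0.3, 0.7], [0.4, -0.7], [-0.7, -0.5], [0.5, -1.0]]
knob [[0.57568956 0.03710013 0.30177268]] z [-0.56059556  0.12133648  0.81915204] off [[0.54079478 0.04465283 0.18887755]]
[-1.47130102e+00  1.80797416e-01  1.60699640e+00 -1.05054807e-05
target [0.501 0.053 0.412] cur throat mm [-168.7 -657.4  129.5] t 1.1 F [-0.6 -0.2  0.3] tau [-0.06  0.02  0.01] open 1.0 q [-1.47  0.18  1.61 -0.    1.35 -0.21]
shift [ 8.223 -7.92  -2.871] turn [ -5.683  -1.508 -18.024]
```

>>> move_arm(
  motion=[
    [[0,0,-1.0],[0,0,0],100],
    [[0,0,-2.0],[0,0,0],45],
    [[0,0,-2.9],[0,0,0],45],
    [[8.2,-7.9,-2.9],[-5.7,-1.5,-18.0],45],
    [[8.2,-7.9,-2.9],[-5.7,-1.5,-18.0],45],
    [[8.2,-7.9,-2.9],[-5.7,-1.5,-18.0],45],
    [[8.2,-7.9,-2.9],[-5.7,-1.5,-18.0],45],
    [[8.2,-7.9,-2.9],[-5.7,-1.5,-18.0],45],
    [[8.2,-7.9,-2.9],[-5.7,-1.5,-18.0],45],
    [[8.2,-7.9,-2.9],[-5.7,-1.5,-18.0],45],
  ],
)

```text
time_s: 2.35
eef_pos: [0.3826, -0.1622, 0.4139]
eef_rot: [0.191, 0.693, 0.695, -0.02]
wrist_force: [1.0, -1.5, 0.2]
opening: 0.446
```

```bash
python3 rel.py 88 0 160 0
```

```text
target [0.501 0.053 0.412] cur throat mm [  32.2 -235.6  201.9] t 2.35 F [ 1.  -1.5  0.2] tau [0.11 0.06 0.01] open 0.446 q [-0.61 -0.55  1.92 -0.1   1.39 -0.61]
shift [ 3.508  2.042 -0.542] turn [-2.842 -0.731 -9.054]
```

>>> move_arm(
  motion=[
    [[3.5,2.05,-0.55],[-2.85,-0.73,-9.05],45],
    [[3.5,2.05,-0.55],[-2.85,-0.73,-9.05],45],
    [[3.5,2.05,-0.55],[-2.85,-0.73,-9.05],45],
    [[3.5,2.05,-0.55],[-2.85,-0.73,-9.05],45],
    [[3.5,2.05,-0.55],[-2.85,-0.73,-9.05],45],
    [[3.5,2.05,-0.55],[-2.85,-0.73,-9.05],45],
    [[3.5,2.05,-0.55],[-2.85,-0.73,-9.05],45],
    [[3.5,2.05,-0.55],[-2.85,-0.73,-9.05],45],
    [[3.5,2.05,-0.55],[-2.85,-0.73,-9.05],45],
    [[3.5,2.05,-0.55],[-2.85,-0.73,-9.05],45],
  ],
)

```text
time_s: 3.6
eef_pos: [0.5017, 0.0507, 0.4121]
eef_rot: [0.298, 0.105, 0.948, -0.031]
wrist_force: [0.8, -0.9, 1.0]
opening: 0.452
```

```bash
python3 rel.py 88 0 60 0
```

```text
target [0.557 0.041 0.33 ] cur throat mm [ 89.7  -2.4 159.5] t 3.6 F [ 0.8 -0.9  1. ] tau [0.09 0.26 0.04] open 0.452 q [-0.09 -0.48  1.95 -0.08  1.06 -1.42]
shift [0.025 0.041 1.658] turn [-0.004 -0.016 -0.059]
```

>>> move_arm(
  motion=[
    [[0.03,0.04,0.9],[0,-0.02,-0.06],45],
    [[0.03,0.04,1.65],[0,-0.02,-0.06],45],
    [[0.03,0.04,1.65],[0,-0.02,-0.06],45],
    [[0.03,0.04,1.65],[0,-0.02,-0.06],45],
  ],
)

```text
time_s: 4.1
eef_pos: [0.5563, 0.0415, 0.3309]
eef_rot: [0.3, 0.101, 0.948, -0.032]
wrist_force: [0.2, 0.4, 0.2]
opening: 0.453
```

```bash
cat > pic.py <<'E'
import sys,cv2,numpy as np
from bench import viewer
o=[]
for c,(x0,y0) in [("scene",(260,140)),("top",(260,140))]:
    im=viewer.camera(c); cv2.imwrite(f"pics/{sys.argv[1]}_{c}.png",im)
    o.append(cv2.resize(im[y0:y0+140,x0:x0+100],None,fx=4,fy=4,interpolation=cv2.INTER_CUBIC))
cv2.imwrite(f"pics/{sys.argv[1]}.png",np.hstack(o))
E
python3 pic.py a; python3 rel.py 88 0 15 0
```

```text
target [0.582 0.036 0.293] cur throat mm [89.4  0.3 62.3] t 4.2 F [-0.1  0.5  0.8] tau [0.04 0.33 0.03] open 0.448 q [-0.1  -0.3   1.99 -0.09  0.84 -1.43]
shift [ 0.027 -0.005  0.788] turn [0.003 0.031 0.015]
```

View pics/a.png

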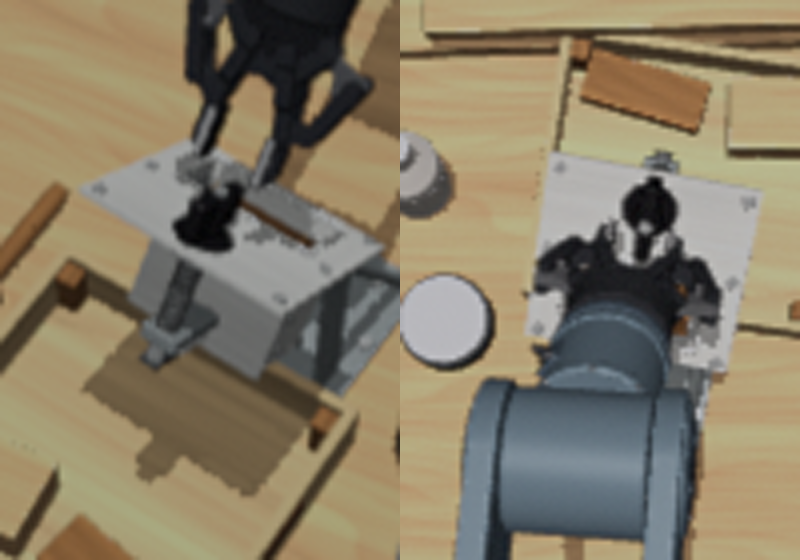

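The two pads straddle the wing: in the top view they are at about (622, 240) and (662, 240) in the crop, with the wing at about 645 between them. I'll go down and close.

>>> move_arm(
  motion=[
    [[0.03,0,0.4],[0,0.03,0.01],45],
    [[0.03,0,0.78],[0,0.03,0.01],45],
    [[0.03,0,0.78],[0,0.03,0.01],45],
    [[0.03,0,0.78],[0,0.03,0.01],30],
    [[0.03,0,0.78],[0,0.03,0.01],20],
    [[0.03,0,0.78],[0,0.03,0.01],10],
    [[0.03,0,0.78],[0,0.03,0.01],5],
    [[0.03,0,0.78],[0,0.03,0.01],5],
  ],
)

```text
time_s: 5.2
eef_pos: [0.5809, 0.0354, 0.2923]
eef_rot: [0.298, 0.101, 0.949, -0.033]
wrist_force: [-6.5, -3.7, 5.4]
opening: 0.152
```

```bash
python3 rel.py 88 0 15 69
```

```text
target [0.582 0.036 0.293] cur throat mm [87.  -0.6 15.1] t 5.2 F [-6.5 -3.7  5.4] tau [-0.31  0.64 -0.31] open 0.152 q [-0.11 -0.2   1.99 -0.09  0.75 -1.42]
shift [-0.016  0.01   0.001] turn [-1.300e-02 -3.000e-03  8.634e+00]
```

>>> move_arm(
  motion=[
    [[0,0,0],[0,0,1.2],5],
    [[0,0,0],[0,0,2.4],5],
    [[0,0,0],[0,0,3.6],5],
    [[0,0,0],[0,0,4.8],5],
    [[0,0,0],[0,0,6.0],5],
    [[0,0,0],[0,0,7.0],5],
    [[0,0,0],[0,0,7.8],5],
    [[0,0,0],[0,0,8.3],5],
    [[0,0,0],[0,0,8.6],5],
    [[0,0,0],[0,0,8.6],5],
  ],
)

```text
time_s: 6.45
eef_pos: [0.5812, 0.0356, 0.2924]
eef_rot: [0.265, 0.619, 0.726, 0.142]
wrist_force: [-5.1, -1.9, 5.4]
opening: 0.15
```

```bash
python3 pic.py b; python3 rel.py 88 0 15 72
```

```text
target [0.582 0.036 0.293] cur throat mm [87.3 -0.3 15.1] t 6.55 F [-5.6 -0.5  5.4] tau [-0.32  0.4   0.13] open 0.153 q [-0.11 -0.2   1.99 -0.09  0.75 -0.22]
shift [-0.     0.013  0.001] turn [-0.005  0.003  0.414]
```

View pics/b.png

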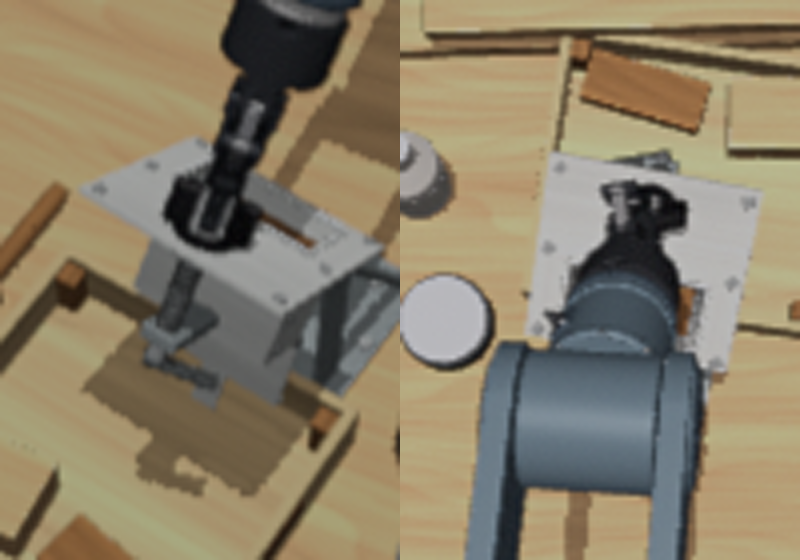

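The wing and pawl have turned with the gripper, and the duct's flap seems to have dropped. I'll press on a little so the stop shows up in the torque.

>>> move_arm(
  motion=[
    [[0,0,0],[0,0,0.25],5],
    [[0,0,0],[0,0,0.5],5],
    [[0,0,0],[0,0,0.5],5],
  ],
)

```text
time_s: 6.92
eef_pos: [0.5811, 0.0356, 0.2924]
eef_rot: [0.26, 0.643, 0.705, 0.15]
wrist_force: [-6.1, -0.7, 6.2]
opening: 0.154
```

```bash
python3 rel.py 88 0 15 72
```

```text
target [0.582 0.036 0.293] cur throat mm [87.2 -0.3 15.1] t 6.92 F [-6.1 -0.7  6.2] tau [-1.06  0.67  1.33] open 0.154 q [-0.11 -0.2   1.99 -0.09  0.75 -0.15]
shift [0.001 0.013 0.002] turn [-0.006  0.008 -0.062]
```

The torque jumped from 0.5 to 1.8 N m, so the knob is at its stop. Now I'll release it in place and then retreat.

>>> move_arm(
  motion=[
    [[0,0,0],[0,0,0],100],
    [[0,0,0],[0,0,0],100],
    [[0,0,0],[0,0,0],100],
    [[0,0,0],[0,0,0],100],
    [[0,0,0],[0,0,0],100],
    [[0,0,0],[0,0,0],100],
    [[0,0,-0.5],[0,0,0],100],
    [[0,0,-1.0],[0,0,0],100],
    [[0,0,-1.6],[0,0,0],100],
    [[0,0,-1.6],[0,0,0],100],
  ],
)

```text
time_s: 8.18
eef_pos: [0.5279, 0.0477, 0.3729]
eef_rot: [0.261, 0.644, 0.703, 0.153]
wrist_force: [0.6, 0.9, -0.9]
opening: 0.998
```

```bash
python3 pic.py c; python3 rel.py -8 0 30 0
```

```text
target [0.497 0.054 0.25 ] cur throat mm [ 8.610e+01 -1.000e-01  1.094e+02] t 8.28 F [ 0.1 -1.1  0.1] tau [0.04 0.29 0.01] open 1.001 q [-0.09 -0.4   1.98 -0.08  0.95 -0.15]
shift [ 0.466 -1.494  1.328] turn [-0.014 -0.017 -9.093]
```

View pics/c.png

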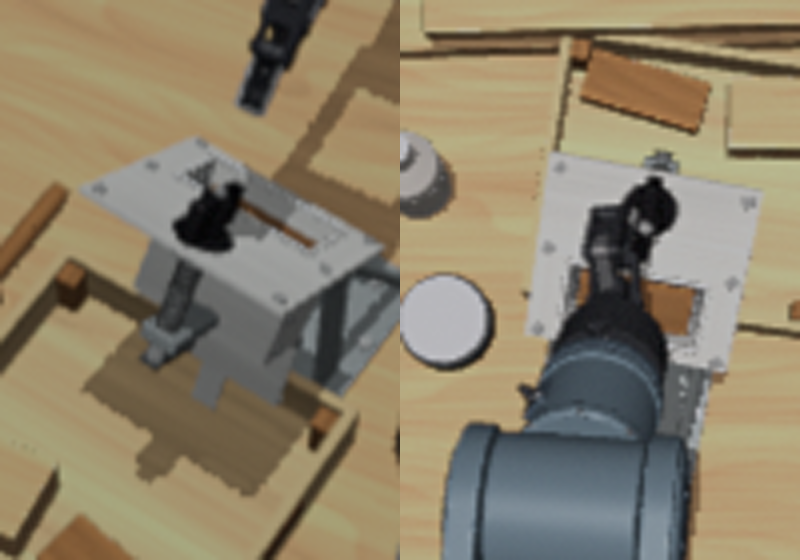

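The knob wing is back up and down the slope. A new tab hangs below the duct at about (210, 390), so the flap is open. Next I'll go above the throat with the gripper shut.

>>> move_arm(
  motion=[
    [[0.47,-1.5,0],[0,0,-9.1],0],
    [[0.47,-1.5,0],[0,0,-9.1],0],
    [[0.47,-1.5,0],[0,0,-9.1],0],
    [[0.47,-1.5,0],[0,0,-9.1],0],
    [[0.47,-1.5,0.4],[0,0,-9.1],0],
    [[0.47,-1.5,0.8],[0,0,-9.1],0],
    [[0.47,-1.5,0.8],[0,0,-9.1],0],
    [[0.47,-1.5,0.8],[0,0,-9.1],0],
    [[0.47,-1.5,0.8],[0,0,-9.1],0],
    [[0.47,-1.5,0.8],[0,0,-9.1],0],
  ],
)

```text
time_s: 9.52
eef_pos: [0.4785, 0.0583, 0.276]
eef_rot: [0.297, 0.102, 0.949, -0.032]
wrist_force: [0.9, 0.6, -0.0]
opening: 0.001
```

```bash
python3 rel.py -8 0 0 0
```

```text
target [0.513 0.051 0.225] cur throat mm [-8.3  0.2 62. ] t 9.53 F [ 0.9  0.6 -0. ] tau [0.1  0.27 0.01] open 0.001 q [-0.07 -0.46  2.21 -0.11  0.79 -1.38]
shift [-0.008 -0.002  1.033] turn [-0.001 -0.023 -0.004]
```

>>> move_arm(
  motion=[
    [[0,0,0.5],[0,0,0],0],
    [[0,0,0.9],[0,0,0],0],
    [[0,0,1.1],[0,0,0],0],
    [[0,0,1.2],[0,0,0],0],
    [[0,0,1.3],[0,0,0],0],
    [[0,0,1.4],[0,0,0],0],
    [[0,0,1.5],[0,0,0],0],
    [[0,0,1.6],[0,0,0],0],
    [[0,0,1.7],[0,0,0],0],
    [[0,0,1.7],[0,0,0],0],
  ],
)

```text
time_s: 10.78
eef_pos: [0.5353, 0.0459, 0.192]
eef_rot: [0.297, 0.101, 0.949, -0.032]
wrist_force: [-0.1, -1.0, 0.4]
opening: -0.002
```

```bash
python3 pic.py d; python3 rel.py -8 0 60 0
```

```text
target [0.48  0.058 0.275] cur throat mm [ -8.7   0.1 -40. ] t 10.88 F [ 0.7 -1.1  0.4] tau [0.05 0.25 0.02] open 0.001 q [-0.1  -0.17  2.19 -0.13  0.53 -1.36]
shift [-0.006 -0.002 -1.667] turn [-0.001 -0.025  0.006]
```

View pics/d.png

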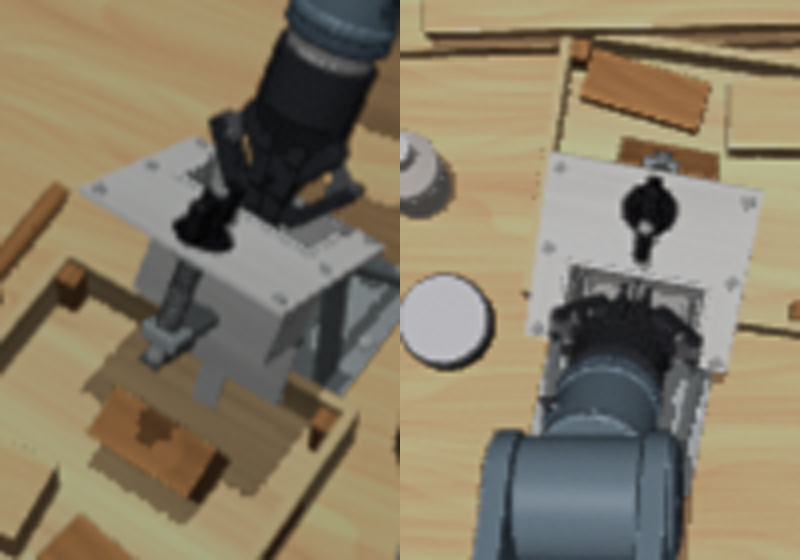

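The offcut now lies in the crate, at about (160, 440) in the left crop. I'll withdraw straight back along the tool axis.

>>> move_arm(
  motion=[
    [[0,0,-0.8],[0,0,0],0],
    [[0,0,-1.6],[0,0,0],0],
    [[0,0,-2.4],[0,0,0],0],
    [[0,0,-2.8],[0,0,0],0],
    [[0,0,-2.8],[0,0,0],0],
    [[0,0,-2.8],[0,0,0],0],
    [[0,0,-2.8],[0,0,0],0],
    [[0,0,-2.8],[0,0,0],0],
  ],
)

```text
time_s: 11.88
eef_pos: [0.4416, 0.0661, 0.3289]
eef_rot: [0.296, 0.101, 0.949, -0.032]
wrist_force: [0.1, 0.2, -0.1]
opening: 0.001
```

```bash
python3 pic.py e; python3 - <<'E'
from bench import viewer,spotter
import cv2,numpy as np
from h import *
a=cv2.imread("pics/d_scene.png").astype(int);b=cv2.imread("pics/e_scene.png").astype(int)
print("crate area change d->e",np.abs(a-b)[225:275,265:330].mean())
for c in ["scene","top"]:
  for n in ["offcut_center","glue","tin","brush","mallet","square"]:
    print(c,n,[(np.round(np.array(d["centre"])*[640,400],1).tolist(),round(d["score"],2)) for d in spotter.search_frame(c,n)[:3]])
print(monitor.get_obs()["wrist_force"],monitor.get_obs()["time_s"])
E
```

```text
crate area change d->e 13.73876923076923
scene offcut_center [([291.2, 264.7], 0.79), ([319.0, 210.4], 0.55)]
scene glue [([367.5, 283.5], 0.72)]
scene tin [([375.7, 248.3], 0.78), ([478.0, 274.9], 0.59)]
scene brush [([245.2, 221.3], 0.65)]
scene mallet [([479.1, 271.0], 0.98)]
scene square [([196.3, 168.7], 0.85)]
top offcut_center [([327.2, 172.8], 0.8)]
top glue [([262.2, 185.2], 0.77)]
top tin [([272.3, 219.5], 0.92), ([188.9, 232.2], 0.59)]
top brush [([379.9, 208.5], 0.94)]
top mallet [([189.1, 233.6], 0.72)]
top square [([449.3, 227.1], 0.56)]
[-0.31389411  0.0318517  -0.42928836] 12.575
```

View pics/e.png

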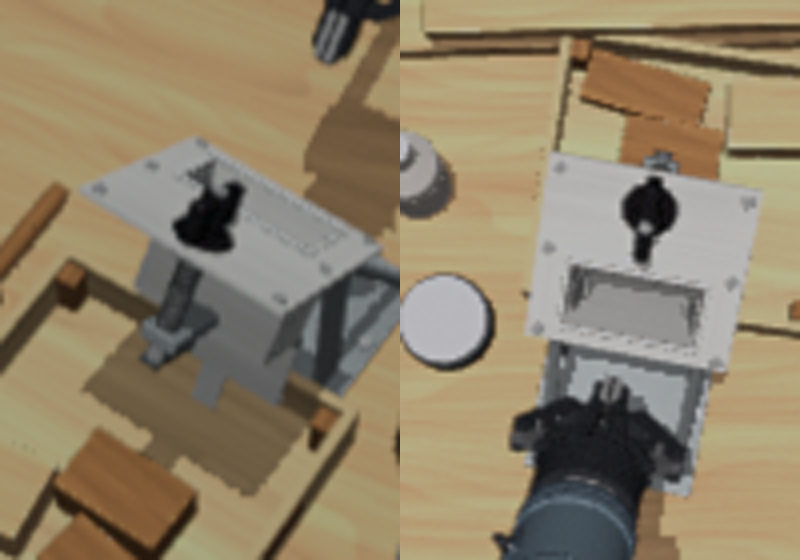

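```bash
python3 - <<'E'
from h import *
from bench import workorder
b=cv2.imread("pics/e_scene.png").astype(int); c=viewer.camera("scene").astype(int)
d=np.abs(c-b)[225:300,255:330].mean(); print("change",d)
r=least_squares(lambda x:np.r_[proj("scene",x)[0]-[291.2,264.7],proj("top",x)[0]-[327.2,172.8]],[.65,0,.03])
print("offcut",r.x.round(3),r.fun.round(1))
if d<2: print(workorder.hand_in())
E
```

```text
change 0.40971851851851854
offcut [0.703 0.015 0.06 ] [-1.  -0.1 -1.2  0.4]
the job is handed in; nothing more can be done
None
```

The offcut is in the crate and the job is handed in, at about 13 s of the 45 s allowed. No verdict was reported.

- **Latch:** I gripped the knob's wing and twisted it clockwise until the torque jumped from about 0.5 to 1.8 N m, which I took as the stop. I then opened the gripper fully, and the pictures show the knob back at rest and the flap hanging open.
- **Offcut:** I pushed along the throat's axis with shut fingers to a tip depth of about 48 mm. The offcut came free and slid out, and I withdrew the arm clear.

**Last checks:**
- **Position:** the offcut lies in the crate at roughly (0.70, 0.015) m, with its centre at most 60 mm above the bench. That height is rough, because it comes from the centre of the visible part only.
- **At rest:** the offcut was still moving between the two pictures after the push. A later comparison showed no further change (0.4 grey levels), so I handed in then.
- **Robot and bystanders:** the wrist force was about zero. The spotter found every bystander within about 4 pixels of its start. The largest differences were the square and the brush, which the arm went nowhere near. I took these as spotter noise, without checking them further.

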